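# Offer up the sight-glass cover to the vacuum chamber

### The arm

A 6-joint arm with a two-finger parallel gripper is mounted at the origin on a cart in front of the work surface, level with it; the furniture and walls round the work are solid. World frame = base frame: x ahead of the robot, y to its left, z up, the work surface at z = 0. Lengths are in m, angles in rad, forces in N, time in s.
With the tool pointing down it reaches from about 0.275 to 0.725 m from the base axis. Payload 5.6 kg.
Tool frame: the origin (TCP) lies at the very end of the fingers, on their centre line; the grasp point (between the pads) lies 19 mm behind it; z points along the fingers, y is the line along which they close (so a half turn about z gives the same grasp; the last joint's range is limited). The gripper opens to 85 mm and grips with 20 to 120 N. Pads are 22 mm wide; open, the fingers measure 114 mm over their backs; the gripper's body (76 mm by 85 mm) begins 54 mm behind the grasp point. The pads swing forward as they close: fully open they stand 13 mm farther back than shut.
Start: joints at [-0.897, 0.255, 0.108, 0, -1.424, -0.285], TCP at [0.209, -0.509, 0.231] pointing down, gripper open.
Joint ranges: [-2.95, 2.95], [-1.21, 1.97], [-1.09, 1.5], [-2.87, 1.71], [-2.94, -0.07], [-3.05, 3.05]. Speed limits (rad/s): [2.57, 2.57, 3.14, 3.14, 3.14, 3.14].

### API

Orientations are given as [roll, pitch, yaw] about the fixed x, y, z axes, in that order (R = Rz(yaw) Ry(pitch) Rx(roll)).
In Python, from cell import observe, capture, workorder gives the robot as it stands.
- The arm moves only by the tool arm_command, never from a script. Its argument "plan" is a list of rows, each an object of numbers: "rx", "ry", "rz": the turn, a rotation vector about the tool's x, y, z in degrees; "x", "y", "z": the shift along the tool's x, y, z in mm; "hand": the finger opening in mm, from 0 to 85.4. A call has 1 to 8 rows; each row is the pose to reach, as a shift and turn from the pose commanded when the call began, along the tool's axes at that moment; what a row does not reach only later rows make up. A row lasts 1/10 s, in which the tool goes at most 50 mm and 8.59 degrees, less where a joint would pass 70% of its speed; a pose out of reach is approached as far as the arm can. A call with a gripper value outside its range is refused whole. The fingers move at their own pace and stop on an object; "newtons" is the grip in N (left out, the last holds). Time passes only in rows, so rows that repeat a pose let the fingers close. It gives the time, the measured TCP pose, the force, the opening and the grip force at its end, in the units of the state.
- observe(): the state, without advancing time (a new reading comes with each control period).
- capture(name): name is "side" or "top" or "wrist"; returns a dict with "color" (400x640x3 uint8, blue, green, red), "fov_y" (degrees; the focal length in pixels is half the picture's height over the tangent of half this angle, whatever the lens; pixels are square), "cx", "cy" (the principal point, pixels), "distortion" ([k1, k2, p1, p2, k3] as OpenCV has them; the pictures are not rectified), "R" (3x3) and "t" (3): a world point X has camera coordinates R X + t. Camera axes: x right, y down, z forward; pixel columns grow to the right and rows downward; lengths in m; the calibration is good to about 2 mm. A picture is of the moment at which its call begins. There is no depth.
- workorder.close_job(): hands the job in; it is judged then, once.
The state is a dict: "time_s": time; "joints": joint angles; "qvel": joint speeds; "joint_efforts": joint torques, N m; "eef_pos": TCP position; "orientation": TCP orientation; "ft_force": force on the tool from outside, world axes, zero at the start; "wrist_torque": the same for the moment, N m; "opening": finger opening in m; "grip_force": force on a finger pad.
Only numpy, scipy, OpenCV 4.12 (cv2) and the standard library are available. Lean on these libraries where they do the work, as an engineer would, in place of code of your own. Each camera call takes 0.05 s, during which the arm holds its last target. There are 200 camera calls.

### The job

Take the black dust cap off the port of the vacuum chamber and set it down flat on the bench. Then pick up the blue cover plate by its hexagonal sight glass and hold it level about 10 mm above the chamber's flange, turned so that each of its four holes shows the whole threaded hole below, ready for a colleague to start the screws: never let the plate touch the chamber and its greased O-ring, finish while still holding it there motionless, and leave everything else on the bench where it is.

Things in the scene. Friction and masses are not known exactly. Their poses are not given: they have to be found in the camera images.
- chamber: Vacuum chamber fixed on the bench: grey block under an aluminium flange 130 x 104 mm, its face level, 62 mm above the bench, with a 34 mm port in the middle, a black O-ring (43 mm across) round it and four threaded holes. Origin on the bench under the port's centre; x along the long side, z up. A pump stub reaches 86 mm from the centre on the +x side, a bleed valve 73 mm on the +y side.
- port (a point): Centre of the port in the plane of the flange face (62 mm above the bench); axes as the chamber's.
- dust_cap: Black round dust cap, 54 mm across, 12 mm high, about 30 g, lying closed side up on the flange over port and O-ring, within 4 mm of their centre. Its origin is the centre of the closed side, so it reads 12 mm above the face that the cap lies on; its own z axis points down. Grip it across its round side.
- cover_plate: Blue cover plate, 100 x 76 x 8 mm, 0.2 to 0.4 kg, flat on the bench, with four 12 mm holes. The grip is the hexagonal steel sight glass in its middle: 38 mm across flats (two face the plate's +y and -y), from 8 to 36 mm above the underside. Origin at the centre of the underside; x along the 100 mm side, z up. A half turn gives the same hole pattern.
- hole0 (a point): Centre of a 12 mm clearance hole of the cover plate, on its underside, at x +36, y +24 mm in the plate's frame.
- hole1 (a point): Centre of a 12 mm clearance hole of the cover plate, on its underside, at x -36, y +24 mm in the plate's frame.
- hole2 (a point): Centre of a 12 mm clearance hole of the cover plate, on its underside, at x -36, y -24 mm in the plate's frame.
- hole3 (a point): Centre of a 12 mm clearance hole of the cover plate, on its underside, at x +36, y -24 mm in the plate's frame.
- thread0 (a point): Mouth of a 6 mm threaded hole in the flange face, at x +36, y +24 mm in the chamber's frame, 62 mm above the bench.
- thread1 (a point): Mouth of a 6 mm threaded hole in the flange face, at x -36, y +24 mm in the chamber's frame, 62 mm above the bench.
- thread2 (a point): Mouth of a 6 mm threaded hole in the flange face, at x -36, y -24 mm in the chamber's frame, 62 mm above the bench.
- thread3 (a point): Mouth of a 6 mm threaded hole in the flange face, at x +36, y -24 mm in the chamber's frame, 62 mm above the bench.
- screw_dish: Round steel dish, 74 mm across, 15 mm high (screws in it to 24 mm), holding the plate's four screws; origin under its centre. Leave alone.
- timer: White digital timer, 62 x 62 x 23 mm; origin under its centre. Leave alone.
- vial_blue: Standing vial with a blue cap, 25 mm across, 58 mm high; origin under its centre. Leave alone.
- dropper_bottle: Standing amber dropper bottle, 34 mm across, 102 mm high; origin under its centre. Leave alone.
- forceps_c: Steel forceps lying on the bench, 16 x 122 x 8 mm, long along its y; origin under its centre. Leave alone.
Not all that is in view belongs to the job. What is meant by the cover_plate is not green, and is the larger of those in its own colour.

How it is judged:
On the way, in this order (a step that is already met when the one before it is completed fails the run):
1. the dust cap is off the chamber, lying flat on the bench and let go (height (world z) of dust_cap below 0.018 m and linear speed of dust_cap below 0.03 m/s and contact force between the fingers and dust_cap below 0.1 N), for 0.2 s.
2. the cover plate is lifted in the gripper (height (world z) of cover_plate above 0.03 m and contact force between the fingers and cover_plate above 0.5 N), for 0.2 s.
At the end, for the whole second after the job is handed in: The gripper still holds the cover plate, still and level (within 0.06 rad), its underside 5 to 15 mm above the flange face, every plate hole within 3 mm (seen from above) of the threaded hole below it (either way round), touching neither chamber nor cap; the dust cap lies flat on the bench, let go (all of step 1 and ((horizontal distance between hole0 and thread0 below 0.003 m and horizontal distance between hole1 and thread1 below 0.003 m and horizontal distance between hole2 and thread2 below 0.003 m and horizontal distance between hole3 and thread3 below 0.003 m) or (horizontal distance between hole0 and thread2 below 0.003 m and horizontal distance between hole1 and thread3 below 0.003 m and horizontal distance between hole2 and thread0 below 0.003 m and horizontal distance between hole3 and thread1 below 0.003 m)) and z of cover_plate in the frame of port between 0.005 and 0.015 m and angle between cover_plate's own z axis and vertical below 0.06 rad and linear speed of cover_plate below 0.02 m/s and angular speed of cover_plate below 0.2 rad/s and contact force between the fingers and cover_plate above 0.5 N and contact force between cover_plate and chamber below 0.1 N and contact force between cover_plate and dust_cap below 0.1 N); the arm keeps its last pose, push and grip.
It fails at once if the cover plate touches the chamber (contact force between cover_plate and chamber above 0.5 N).
It fails at once if the dust cap is dropped (falls freely faster than 0.7 m/s) (linear speed of dust_cap above 0.7 m/s and contact force between the fingers and dust_cap below 0.1 N).
It fails at once if a bystander (screw dish, timer, blue-capped vial, dropper bottle, forceps) is shifted by more than 25 mm (distance of any of screw_dish, timer, vial_blue, dropper_bottle, forceps_c from where it was at the start of the episode above 0.025 m).
It also fails if it takes over 48 s, if anything falls off the work surface, if the arm or the gripper's body presses on something with over 40 N, if the wrist force passes 120 N, or if a joint passes its speed limit or range.

## Working session

There is one attempt and no reset: what is moved stays moved. The work goes in short steps, Python scripts to look and compute and a tool call to move; the robot and the scene stay as the last step left them, time stands still between calls to the robot, and variables do not carry over. Pictures are saved under pics/ and viewed, at most 10 in all, crops included, and the job is handed in when it is done.

Besides the shell and the picture viewer there is one more tool, called after "Emit:" by a JSON object that holds its "api" and its "payload". arm_command: Moves the arm, as the interface text tells. Its arguments: {"type":"object","properties":{"plan":{"type":"array"},"newtons":{"type":"number"}},"required":["plan"]}

```bash
ls; mkdir -p pics; cat > h.py <<'E'
import numpy as np, cv2, json
from cell import observe, capture, workorder
def snap(name,fn):
    c=capture(name); cv2.imwrite('pics/'+fn+'.png',c['color'])
    np.savez('pics/'+fn+'.npz',**{k:np.array(v) for k,v in c.items()}); return c
def load(fn): return dict(np.load('pics/'+fn+'.npz'))
def KD(c):
    f=200/np.tan(np.radians(float(c['fov_y']))/2)
    return np.array([[f,0,float(c['cx'])],[0,f,float(c['cy'])],[0,0,1]]),np.array(c['distortion'],float)
def ray(c,px,z):
    K,D=KD(c); R=np.array(c['R']);t=np.array(c['t'])
    u=cv2.undistortPoints(np.array(px,float).reshape(-1,1,2),K,D).reshape(-1,2)
    d=np.c_[u,np.ones(len(u))]@R; o=-R.T@t
    return o+d*((z-o[2])/d[:,2])[:,None]
def proj(c,X):
    K,D=KD(c); R=np.array(c['R']);t=np.array(c['t'])
    return cv2.projectPoints(np.array(X,float).reshape(-1,1,3),cv2.Rodrigues(R)[0],t,K,D)[0].reshape(-1,2)
E
python3 - <<'E'
from h import *
print(observe())
for n in('side','top'):
    c=snap(n,n+'0'); print(n,c['fov_y'],-np.array(c['R']).T@c['t'])
E
```

```text
pics
{'time_s': 0.0, 'joints': array([-8.97414110e-01,  2.55768859e-01,  1.06979670e-01, -5.04092761e-04,
       -1.42388595e+00, -2.84586603e-01]), 'qvel': array([-0.00159523, -0.00139035, -0.00065613, -0.00118883, -0.00210321,
        0.00117456]), 'joint_efforts': array([-1.45032922e-03, -3.86628306e+01,  2.37939030e+01,  5.36522180e+00,
       -6.17974016e-03,  1.44866732e-05]), 'eef_pos': array([ 0.20835547, -0.50846276,  0.23036994]), 'orientation': array([ 3.13964942e+00, -4.90309983e-05, -2.75287125e+00]), 'ft_force': array([-0.49941357, -0.14296586,  0.00124778]), 'wrist_torque': array([-0.04413535,  0.01001161, -0.03543855]), 'grip_force': 0.0, 'opening': 0.08561813988737532}
side 45.814644417160146 [-0.08497888 -1.0201037   0.58886953]
top 55.73727323009164 [ 0.51078602 -0.02838796  1.04910552]
```

View pics/top0.png

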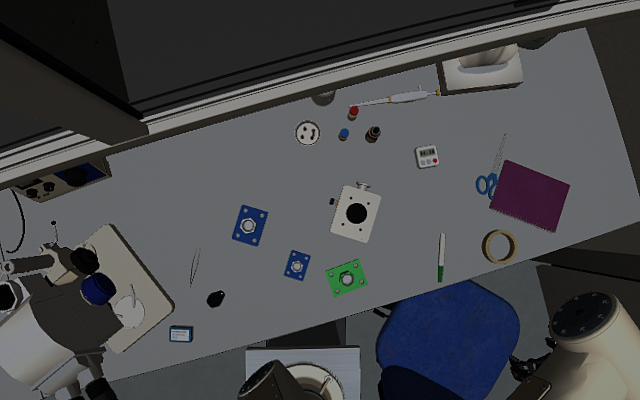

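View pics/side0.png

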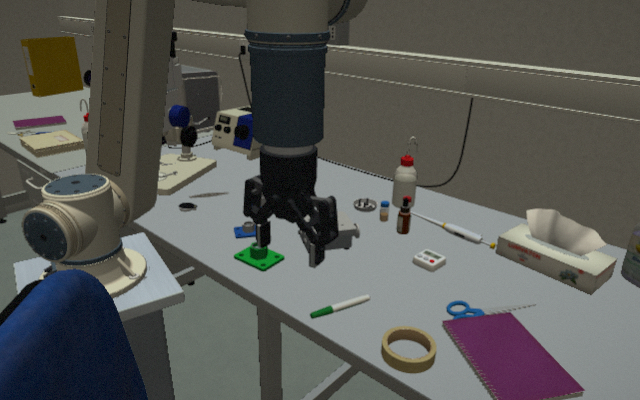

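Top view: there are three plate candidates, large blue (250,225), small blue (297,265) and green (347,279). The large blue one fits: it is not green and is the larger of the two blues. The chamber with its cap is at (356,213). I'll confirm with an enlarged crop.

```bash
python3 - <<'E'
from h import *
c=load('top0'); im=c['color']
a=cv2.resize(im[175:255,225:390],None,fx=4.8,fy=4.8,interpolation=cv2.INTER_CUBIC)
a=cv2.convertScaleAbs(a,alpha=1.5)
cv2.imwrite('pics/crop1.png',a)
# plate mask
hsv=cv2.cvtColor(im,cv2.COLOR_BGR2HSV)
m=cv2.inRange(hsv,(105,120,40),(130,255,255)); n,l,s,ce=cv2.connectedComponentsWithStats(m)
for i in range(1,n):
    if s[i,4]>60:
        p=np.argwhere(l==i)[:,::-1].astype(np.float32); r=cv2.minAreaRect(p)
        w=ray(c,cv2.boxPoints(r),.008); print(s[i],w.mean(0).round(4),np.linalg.norm(w-np.roll(w,1,0),axis=1).round(4),w[:,:2].round(3).tolist())
for n,p,z in[('cap',(357,213),.074),('smallblue',(297,265),.008),('green',(347,279),.01),('dish',(308,133),.015),('timer',(427,156),.02),('vial',(344,134),.058),('drop',(374,133),.1),('forc',(195,267),.005),('blk',(215,298),.02)]: print(n,ray(c,[p],z).round(3))
E
```

```text
[476 173  23  27 226] [ 0.5979 -0.5304  0.008 ] [0.0619 0.0733 0.0622 0.0736] [[0.572, -0.489], [0.641, -0.513], [0.624, -0.572], [0.554, -0.548]]
[232 205  36  41 713] [0.497  0.1379 0.008 ] [0.0746 0.0996 0.0747 0.0994] [[0.462, 0.189], [0.556, 0.157], [0.532, 0.087], [0.438, 0.118]]
[284 250  26  31 381] [0.385  0.0095 0.008 ] [0.0546 0.0727 0.0547 0.0728] [[0.359, 0.047], [0.428, 0.024], [0.411, -0.028], [0.342, -0.005]]
[ 81 276  26  29 359] [0.3198 0.5879 0.008 ] [0.0722 0.05   0.0719 0.0497] [[0.333, 0.631], [0.362, 0.59], [0.307, 0.545], [0.277, 0.585]]
[  377   280   143   120 11556] [ 0.1658 -0.4158  0.008 ] [0.3628 0.3323 0.3638 0.3427] [[0.118, -0.175], [0.403, -0.346], [0.218, -0.659], [-0.075, -0.482]]
cap [[ 0.524 -0.151  0.074]]
smallblue [[0.385 0.009 0.008]]
green [[ 0.344 -0.128  0.01 ]]
dish [[ 0.748 -0.029  0.015]]
timer [[ 0.678 -0.358  0.02 ]]
vial [[ 0.734 -0.124  0.058]]
drop [[ 0.726 -0.197  0.1  ]]
forc [[0.384 0.291 0.005]]
blk [[0.301 0.233 0.02 ]]
```

View pics/crop1.png

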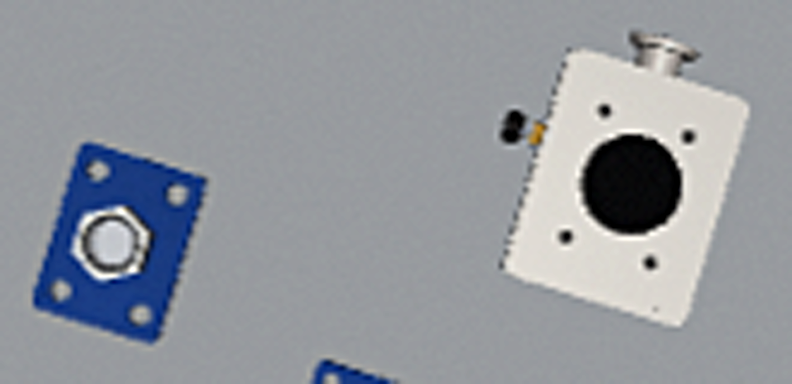

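Crop: the large blue plate has holes at about (98,170), (177,195), (61,290) and (140,315), with the hex glass on top, and measures 100x75 mm, so it is the cover_plate. The chamber threads are at (605,110), (688,136), (566,237) and (650,263), and the cap centre is at (632,185).

```bash
cat >> h.py <<'E'
HP=np.array([[36,24],[-36,24],[-36,-24],[36,-24]])/1000.
def fit(W,P=HP):
    # rigid 2D fit W=R P + t ; returns x,y,yaw deg,rms
    W=np.asarray(W)[:,:2]; pc=P.mean(0); wc=W.mean(0)
    z=((W-wc)@[1,1j]*np.conj((P-pc)@[1,1j])).sum(); a=np.angle(z); R=np.array([[np.cos(a),-np.sin(a)],[np.sin(a),np.cos(a)]])
    t=wc-R@pc; return t.round(4),np.degrees(a).round(2),np.sqrt((((P@R.T+t)-W)**2).sum(1).mean()).round(4)
E
python3 - <<'E'
from h import *
c=load('top0')
f=lambda p:(np.array(p)+.5)/4.8-.5+[225,175]
# chamber x toward stub (up), y toward valve (left): thread0=+x+y
print(fit(ray(c,f([(605,110),(566,237),(650,263),(688,136)]),.062)))
print(fit(ray(c,f([(98,170),(61,290),(140,315),(177,195)]),.008)))
print(ray(c,f([(632,185)]),.074))
o=observe(); print(o['orientation'],o['eef_pos'])
E
```

```text
(array([ 0.5226, -0.1482]), np.float64(-18.36), np.float64(0.0003))
(array([0.4972, 0.1375]), np.float64(-18.27), np.float64(0.0003))
[[ 0.52320607 -0.14931342  0.074     ]]
[ 3.13989781e+00 -7.68634980e-05 -2.75280291e+00] [ 0.20838188 -0.508536    0.23049154]
```

Both poses fit to 0.3 mm and the plate and chamber yaws match. Next I go above the cap with the tool x axis along the chamber's -x (yaw 161.7°).

```bash
cat >> h.py <<'E'
from scipy.spatial.transform import Rotation as Ro
def go(x,y,z,yaw=161.7):
    o=observe(); R=Ro.from_euler('xyz',o['orientation']); T=Ro.from_euler('xyz',[180,0,yaw],degrees=True)
    print('t',round(o['time_s'],2),'pos',o['eef_pos'].round(4),'rpy',np.degrees(o['orientation']).round(2),'F',o['ft_force'].round(2),'grip',o['grip_force'],o['opening'])
    print('shift mm',(R.inv().apply(np.array([x,y,z])-o['eef_pos'])*1000).round(1),'rot',np.degrees((R.inv()*T).as_rotvec()).round(2))
E
python3 -c "
from h import *
go(.523,-.149,.16)"
```

```text
t 0.1 pos [ 0.2084 -0.5085  0.2305] rpy [ 179.9    -0.   -157.72] F [-0.13  0.7  -0.35] grip 0.0 0.08557854647466727
shift mm [-427.4  213.3   70.8] rot [ 9.000e-02 -4.000e-02  4.058e+01]
```

Emit:
{"api": "arm_command", "payload": {"plan": [{"x": -50, "y": 25, "z": 0, "rz": 8}, {"x": -95, "y": 47, "z": 0, "rz": 16}, {"x": -140, "y": 70, "z": 0, "rz": 24}, {"x": -185, "y": 92, "z": 10, "rz": 32}, {"x": -230, "y": 115, "z": 20, "rz": 40.6}, {"x": -275, "y": 137, "z": 30, "rz": 40.6}, {"x": -320, "y": 160, "z": 40, "rz": 40.6}, {"x": -365, "y": 182, "z": 50, "rz": 40.6}]}}

```text
$.plan[0]: bad value
```

```bash
python3 -c "
from h import *
go(.523,-.149,.16)"
```

```text
t 0.1 pos [ 0.2084 -0.5085  0.2305] rpy [ 179.9    -0.   -157.72] F [-0.13  0.7  -0.35] grip 0.0 0.08557854647466727
shift mm [-427.4  213.3   70.8] rot [ 9.000e-02 -4.000e-02  4.058e+01]
```

Emit:
{"api": "arm_command", "payload": {"plan": [{"x": -40, "y": 20, "z": 0, "rx": 0, "ry": 0, "rz": 8, "hand": 85}, {"x": -80, "y": 40, "z": 0, "rx": 0, "ry": 0, "rz": 16, "hand": 85}, {"x": -120, "y": 60, "z": 0, "rx": 0, "ry": 0, "rz": 24, "hand": 85}, {"x": -160, "y": 80, "z": 0, "rx": 0, "ry": 0, "rz": 32, "hand": 85}, {"x": -200, "y": 100, "z": 10, "rx": 0, "ry": 0, "rz": 40.6, "hand": 85}, {"x": -240, "y": 120, "z": 20, "rx": 0, "ry": 0, "rz": 40.6, "hand": 85}, {"x": -280, "y": 140, "z": 30, "rx": 0, "ry": 0, "rz": 40.6, "hand": 85}, {"x": -320, "y": 160, "z": 40, "rx": 0, "ry": 0, "rz": 40.6, "hand": 85}]}}

```text
time_s: 0.9
eef_pos: [0.4448, -0.2375, 0.1906]
orientation: [3.141, -0.001, 2.822]
ft_force: [0.4, -1.2, 0.8]
opening: 0.085
grip_force: 0.0
```

```bash
python3 -c "
from h import *
go(.523,-.149,.16)"
```

```text
t 0.9 pos [ 0.4448 -0.2375  0.1906] rpy [ 1.7999e+02 -3.0000e-02  1.6169e+02] F [ 0.4  -1.24  0.77] grip 0.0 0.08500588966081465
shift mm [-46.5 108.6  30.6] rot [ 0.01 -0.03 -0.01]
```

Now go above the cap and set the opening to 64 mm.

Emit:
{"api": "arm_command", "payload": {"plan": [{"x": -15, "y": 36, "z": 0, "rx": 0, "ry": 0, "rz": 0, "hand": 64}, {"x": -31, "y": 72, "z": 10, "rx": 0, "ry": 0, "rz": 0, "hand": 64}, {"x": -46.5, "y": 108.5, "z": 30, "rx": 0, "ry": 0, "rz": 0, "hand": 64}, {"x": -46.5, "y": 108.5, "z": 30, "rx": 0, "ry": 0, "rz": 0, "hand": 64}, {"x": -46.5, "y": 108.5, "z": 30, "rx": 0, "ry": 0, "rz": 0, "hand": 64}]}}

```text
time_s: 1.4
eef_pos: [0.522, -0.1506, 0.1603]
orientation: [-3.141, -0.002, 2.823]
ft_force: [-0.6, 0.0, 0.5]
opening: 0.0637
grip_force: 0.0
```

```bash
python3 - <<'E'
from h import *
c=snap('wrist','w1')
go(.523,-.149,.0585)
o=observe()
X=[.5226,-.1482]; a=np.radians(-18.36);R=np.array([[np.cos(a),-np.sin(a)],[np.sin(a),np.cos(a)]])
T=np.c_[HP@R.T+X,[.062]*4]; print(proj(c,T).round(1), proj(c,[[.523,-.149,.074]]).round(1))
im=c['color'].copy(); cv2.imwrite('pics/w1.png',cv2.convertScaleAbs(im,alpha=1.3))
E
```

```text
t 1.45 pos [ 0.522  -0.1513  0.1611] rpy [-1.7997e+02 -5.0000e-02  1.6171e+02] F [-0.77 -0.89  0.77] grip 0.0 0.06385456799416034
shift mm [ -0.4   2.6 102.6] rot [-0.03 -0.05  0.01]
[[355.5 252.2]
 [358.5 155.9]
 [289.1 155.8]
 [291.3 252.1]] [[322.8 211.6]]
```

View pics/w1.png

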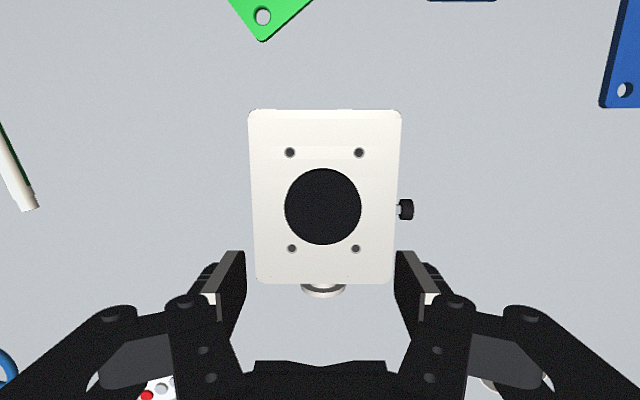

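Wrist view: threads at (290,153), (359,153), (292,248) and (356,248), cap at (323,207). This is within about 3 mm of the prediction. Fine for the grasp, so I'll descend in stages.

Emit:
{"api": "arm_command", "payload": {"plan": [{"x": 0, "y": 2, "z": 30, "rx": 0, "ry": 0, "rz": 0, "hand": 64}, {"x": 1, "y": 2, "z": 60, "rx": 0, "ry": 0, "rz": 0, "hand": 64}, {"x": 1, "y": 2, "z": 82, "rx": 0, "ry": 0, "rz": 0, "hand": 64}, {"x": 1, "y": 2, "z": 92, "rx": 0, "ry": 0, "rz": 0, "hand": 64}, {"x": 1, "y": 2, "z": 97, "rx": 0, "ry": 0, "rz": 0, "hand": 64}, {"x": 1, "y": 2, "z": 97, "rx": 0, "ry": 0, "rz": 0, "hand": 64}]}}

```text
time_s: 2.05
eef_pos: [0.5221, -0.1495, 0.0649]
orientation: [-3.142, 0.001, 2.821]
ft_force: [0.7, 0.0, -0.0]
opening: 0.0641
grip_force: 0.0
```

```bash
python3 - <<'E'
from h import *
c=snap('wrist','w2')
go(.523,-.149,.0585)
a=c['color'][170:400,180:460]; cv2.imwrite('pics/w2c.png',cv2.convertScaleAbs(cv2.resize(a,None,fx=2.5,fy=2.5),alpha=1.4))
E
```

```text
t 2.1 pos [ 0.5225 -0.1495  0.0654] rpy [1.7999e+02 1.0000e-01 1.6166e+02] F [ 0.22  0.26 -0.62] grip 0.0 0.06402029391496346
shift mm [-0.3  0.6  6.9] rot [ 0.01  0.1  -0.04]
```

View pics/w2c.png

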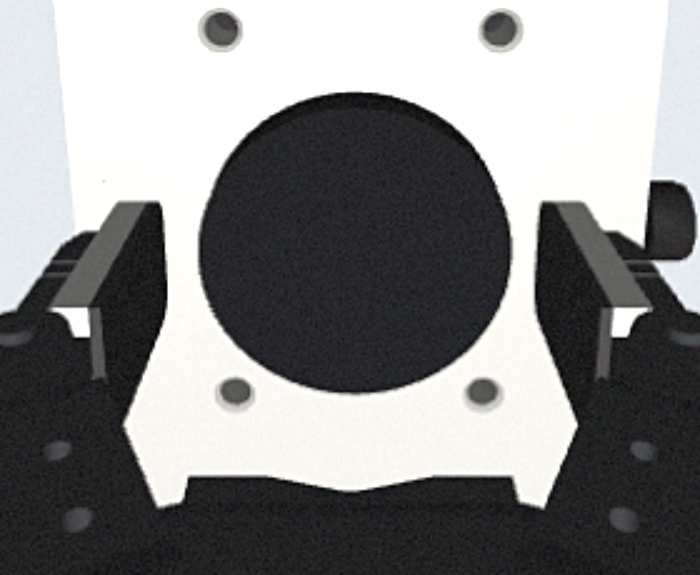

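Crop: the cap spans x 199–511 and y 92–393, evenly between the pads. It is about 2 mm further along +x than the pad middle. I'll shift 2 mm, lower 6 mm and close gently.

Emit:
{"api": "arm_command", "payload": {"plan": [{"x": 2, "y": 0, "z": 3, "rx": 0, "ry": 0, "rz": 0, "hand": 64}, {"x": 2, "y": 0, "z": 6, "rx": 0, "ry": 0, "rz": 0, "hand": 64}, {"x": 2, "y": 0, "z": 6, "rx": 0, "ry": 0, "rz": 0, "hand": 64}], "newtons": 25}}

```text
time_s: 2.4
eef_pos: [0.5199, -0.1483, 0.0582]
orientation: [3.142, -0.0, 2.822]
ft_force: [0.1, 0.4, 0.0]
opening: 0.064
grip_force: 0.0
```

Emit:
{"api": "arm_command", "payload": {"plan": [{"x": 0, "y": 0, "z": 0, "rx": 0, "ry": 0, "rz": 0, "hand": 45}, {"x": 0, "y": 0, "z": 0, "rx": 0, "ry": 0, "rz": 0, "hand": 45}, {"x": 0, "y": 0, "z": 0, "rx": 0, "ry": 0, "rz": 0, "hand": 45}, {"x": 0, "y": 0, "z": 0, "rx": 0, "ry": 0, "rz": 0, "hand": 45}, {"x": 0, "y": 0, "z": 0, "rx": 0, "ry": 0, "rz": 0, "hand": 45}]}}

```text
time_s: 2.9
eef_pos: [0.5204, -0.1484, 0.0587]
orientation: [3.142, 0.001, 2.822]
ft_force: [-0.7, 0.2, 4.0]
opening: 0.0521
grip_force: 27.0
```

Gripped at 52 mm and 27 N. Lifting.

Emit:
{"api": "arm_command", "payload": {"plan": [{"x": 0, "y": 0, "z": -4, "rx": 0, "ry": 0, "rz": 0, "hand": 45}, {"x": 0, "y": 0, "z": -15, "rx": 0, "ry": 0, "rz": 0, "hand": 45}, {"x": 0, "y": 0, "z": -35, "rx": 0, "ry": 0, "rz": 0, "hand": 45}, {"x": 0, "y": 0, "z": -60, "rx": 0, "ry": 0, "rz": 0, "hand": 45}, {"x": 0, "y": 0, "z": -60, "rx": 0, "ry": 0, "rz": 0, "hand": 45}]}}

```text
time_s: 3.4
eef_pos: [0.5223, -0.1488, 0.1224]
orientation: [3.141, 0.007, 2.822]
ft_force: [0.4, 0.1, 0.3]
opening: 0.0521
grip_force: 26.3
```

```bash
python3 - <<'E'
from h import *
go(.60,.04,.12)
c=snap('wrist','w3')
a=c['color'][100:400,120:520]; cv2.imwrite('pics/w3c.png',cv2.convertScaleAbs(cv2.resize(a,None,fx=1.5,fy=1.5),alpha=1.4))
E
```

```text
t 3.4 pos [ 0.5223 -0.1488  0.1224] rpy [179.95   0.4  161.71] F [0.44 0.15 0.35] grip 26.28718371503055 0.05208698229410828
shift mm [-14.5 203.7   2.7] rot [0.05 0.4  0.01]
```

View pics/w3c.png

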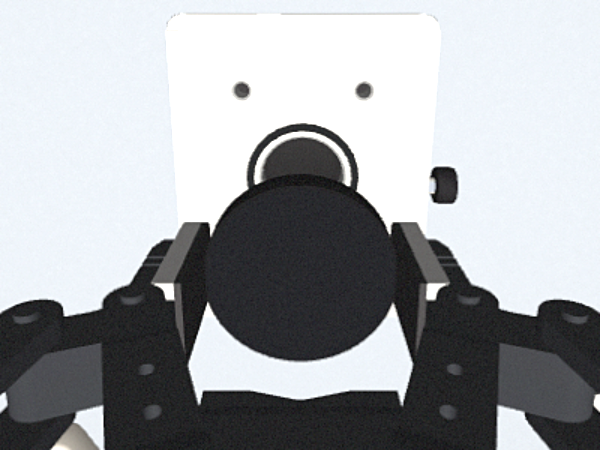

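The cap is held level at (300,267), with port and O-ring exposed behind it. Moving to (0.60, 0.04).

Emit:
{"api": "arm_command", "payload": {"plan": [{"x": -3, "y": 35, "z": 0, "rx": 0, "ry": 0, "rz": 0, "hand": 45}, {"x": -6, "y": 75, "z": 0, "rx": 0, "ry": 0, "rz": 0, "hand": 45}, {"x": -9, "y": 115, "z": 0, "rx": 0, "ry": 0, "rz": 0, "hand": 45}, {"x": -12, "y": 155, "z": 0, "rx": 0, "ry": 0, "rz": 0, "hand": 45}, {"x": -14, "y": 190, "z": 0, "rx": 0, "ry": 0, "rz": 0, "hand": 45}, {"x": -14, "y": 203, "z": 15, "rx": 0, "ry": 0, "rz": 0, "hand": 45}, {"x": -14, "y": 203, "z": 40, "rx": 0, "ry": 0, "rz": 0, "hand": 45}, {"x": -14, "y": 203, "z": 65, "rx": 0, "ry": 0, "rz": 0, "hand": 45}]}}

```text
time_s: 4.25
eef_pos: [0.5964, 0.0402, 0.0515]
orientation: [-3.141, -0.001, 2.822]
ft_force: [-0.6, -0.6, -0.3]
opening: 0.0524
grip_force: 26.3
```

Emit:
{"api": "arm_command", "payload": {"plan": [{"x": 0, "y": 0, "z": 20, "rx": 0, "ry": 0, "rz": 0, "hand": 45}, {"x": 0, "y": 0, "z": 35, "rx": 0, "ry": 0, "rz": 0, "hand": 45}, {"x": 0, "y": 0, "z": 45, "rx": 0, "ry": 0, "rz": 0, "hand": 45}, {"x": 0, "y": 0, "z": 51, "rx": 0, "ry": 0, "rz": 0, "hand": 45}, {"x": 0, "y": 0, "z": 53, "rx": 0, "ry": 0, "rz": 0, "hand": 45}, {"x": 0, "y": 0, "z": 53, "rx": 0, "ry": 0, "rz": 0, "hand": 45}]}}

```text
time_s: 4.85
eef_pos: [0.5973, 0.0399, 0.0005]
orientation: [3.141, 0.0, 2.822]
ft_force: [1.0, 0.6, -0.1]
opening: 0.052
grip_force: 26.3
```

Emit:
{"api": "arm_command", "payload": {"plan": [{"x": 0, "y": 0, "z": 1, "rx": 0, "ry": 0, "rz": 0, "hand": 45}, {"x": 0, "y": 0, "z": 2, "rx": 0, "ry": 0, "rz": 0, "hand": 45}, {"x": 0, "y": 0, "z": 3, "rx": 0, "ry": 0, "rz": 0, "hand": 45}, {"x": 0, "y": 0, "z": 3, "rx": 0, "ry": 0, "rz": 0, "hand": 45}]}}

```text
time_s: 5.25
eef_pos: [0.5971, 0.04, -0.0027]
orientation: [3.142, 0.0, 2.822]
ft_force: [-0.3, 0.0, -0.3]
opening: 0.0524
grip_force: 26.3
```

Emit:
{"api": "arm_command", "payload": {"plan": [{"x": 0, "y": 0, "z": 0.5, "rx": 0, "ry": 0, "rz": 0, "hand": 45}, {"x": 0, "y": 0, "z": 1, "rx": 0, "ry": 0, "rz": 0, "hand": 45}, {"x": 0, "y": 0, "z": 1, "rx": 0, "ry": 0, "rz": 0, "hand": 45}]}}

```text
time_s: 5.55
eef_pos: [0.5972, 0.04, -0.0033]
orientation: [3.142, 0.0, 2.822]
ft_force: [-2.1, 0.3, 4.5]
opening: 0.0524
grip_force: 26.9
```

Light contact with the bench. Release, then rise.

Emit:
{"api": "arm_command", "payload": {"plan": [{"x": 0, "y": 0, "z": 0, "rx": 0, "ry": 0, "rz": 0, "hand": 56}, {"x": 0, "y": 0, "z": 0, "rx": 0, "ry": 0, "rz": 0, "hand": 62}, {"x": 0, "y": 0, "z": 0, "rx": 0, "ry": 0, "rz": 0, "hand": 68}, {"x": 0, "y": 0, "z": -10, "rx": 0, "ry": 0, "rz": 0, "hand": 70}, {"x": 0, "y": 0, "z": -35, "rx": 0, "ry": 0, "rz": 0, "hand": 70}, {"x": 0, "y": 0, "z": -75, "rx": 0, "ry": 0, "rz": 0, "hand": 70}, {"x": 0, "y": 0, "z": -115, "rx": 0, "ry": 0, "rz": 0, "hand": 70}, {"x": 0, "y": 0, "z": -115, "rx": 0, "ry": 0, "rz": 0, "hand": 70}]}}

```text
time_s: 6.35
eef_pos: [0.6012, 0.0403, 0.1189]
orientation: [3.136, 0.012, 2.823]
ft_force: [1.2, -0.3, 1.0]
opening: 0.0698
grip_force: 0.0
```

```bash
python3 - <<'E'
from h import *
go(.497,.1375,.11)
c=snap('wrist','w4')
a=c['color']
cv2.imwrite('pics/w4.png',cv2.convertScaleAbs(a,alpha=1.4))
E
```

```text
t 6.35 pos [0.6012 0.0403 0.1189] rpy [179.68   0.67 161.73] F [ 1.21 -0.28  1.  ] grip 0.0 0.0698401174680696
shift mm [129.5  59.6   7.7] rot [0.32 0.67 0.03]
```

View pics/w4.png

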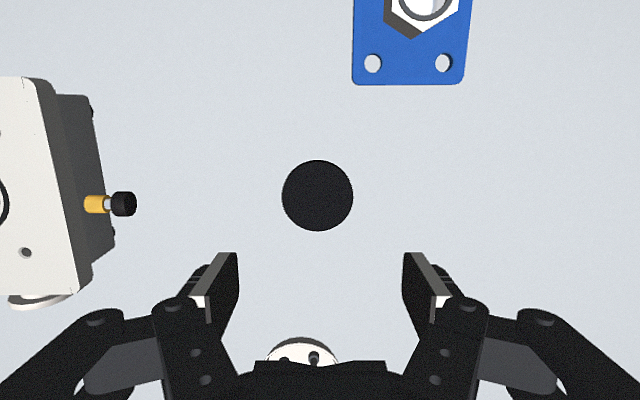

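The cap lies flat at (317,195), clear of everything. Now go above the plate.

Emit:
{"api": "arm_command", "payload": {"plan": [{"x": 30, "y": 14, "z": 0, "rx": 0, "ry": 0, "rz": 0, "hand": 62}, {"x": 65, "y": 30, "z": 0, "rx": 0, "ry": 0, "rz": 0, "hand": 62}, {"x": 100, "y": 47, "z": 0, "rx": 0, "ry": 0, "rz": 0, "hand": 62}, {"x": 120, "y": 58, "z": 0, "rx": 0, "ry": 0, "rz": 0, "hand": 62}, {"x": 127, "y": 61, "z": 10, "rx": 0, "ry": 0, "rz": 0, "hand": 62}, {"x": 127, "y": 61, "z": 20, "rx": 0, "ry": 0, "rz": 0, "hand": 62}, {"x": 127, "y": 61, "z": 20, "rx": 0, "ry": 0, "rz": 0, "hand": 62}, {"x": 127, "y": 61, "z": 20, "rx": 0, "ry": 0, "rz": 0, "hand": 62}]}}

```text
time_s: 7.2
eef_pos: [0.496, 0.1369, 0.0906]
orientation: [-3.14, -0.001, 2.821]
ft_force: [-0.9, 0.8, 0.3]
opening: 0.0622
grip_force: 0.0
```

```bash
python3 - <<'E'
from h import *
go(.497,.1375,.011)
c=snap('wrist','w5')
a=c['color'][60:400,150:490]
cv2.imwrite('pics/w5.png',cv2.convertScaleAbs(cv2.resize(a,None,fx=1.75,fy=1.75),alpha=1.3))
E
```

```text
t 7.2 pos [0.496  0.1369 0.0906] rpy [-1.7992e+02 -5.0000e-02  1.6162e+02] F [-0.89  0.75  0.27] grip 0.0 0.06221369712196751
shift mm [-0.8  1.  79.6] rot [-0.08 -0.05 -0.08]
```

View pics/w5.png

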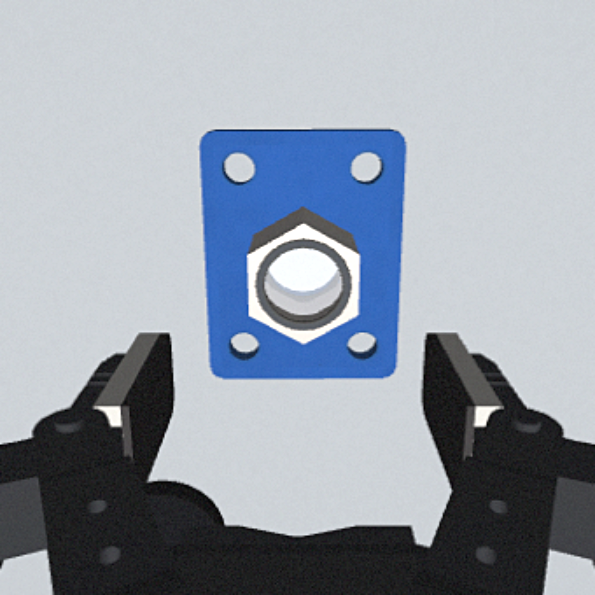

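Plate centred between the pads, glass top at crop (303,284), hole rims at (239,167), (367,167), (244,344) and (362,344).

```bash
python3 - <<'E'
from h import *
c=load('w5'); f=lambda p:(np.array(p)+.5)/1.75-.5+[150,60]
print(ray(c,f([(303,284)]),.036))
# chamber-like order: +x is bottom(image), +y right
print(fit(ray(c,f([(362,343.5),(367,167),(239,167),(244,343.5)]),.008)))
c=load('w1')
print('chamber',fit(ray(c,[(355.7,248),(359,152.7),(290,152.7),(292,248)],.062)))
E
```

```text
[[0.49399355 0.13917183 0.036     ]]
(array([0.4935, 0.1396]), np.float64(-18.31), np.float64(0.0007))
chamber (array([ 0.5201, -0.147 ]), np.float64(-18.39), np.float64(0.0006))
```

Emit:
{"api": "arm_command", "payload": {"plan": [{"x": 1.5, "y": 1, "z": 25, "rx": 0, "ry": 0, "rz": 0, "hand": 62}, {"x": 1.5, "y": 1, "z": 50, "rx": 0, "ry": 0, "rz": 0, "hand": 62}, {"x": 1.5, "y": 1, "z": 70, "rx": 0, "ry": 0, "rz": 0, "hand": 62}, {"x": 1.5, "y": 1, "z": 79, "rx": 0, "ry": 0, "rz": 0, "hand": 62}, {"x": 1.5, "y": 1, "z": 79, "rx": 0, "ry": 0, "rz": 0, "hand": 62}, {"x": 1.5, "y": 1, "z": 79, "rx": 0, "ry": 0, "rz": 0, "hand": 62}], "newtons": 60}}

```text
time_s: 7.85
eef_pos: [0.4955, 0.1393, 0.0131]
orientation: [3.141, 0.001, 2.822]
ft_force: [0.1, 0.0, -0.6]
opening: 0.0622
grip_force: 0.0
```

Emit:
{"api": "arm_command", "payload": {"plan": [{"x": 0, "y": 0, "z": 0, "rx": 0, "ry": 0, "rz": 0, "hand": 50}, {"x": 0, "y": 0, "z": 0, "rx": 0, "ry": 0, "rz": 0, "hand": 40}, {"x": 0, "y": 0, "z": 0, "rx": 0, "ry": 0, "rz": 0, "hand": 25}, {"x": 0, "y": 0, "z": 0, "rx": 0, "ry": 0, "rz": 0, "hand": 25}, {"x": 0, "y": 0, "z": 0, "rx": 0, "ry": 0, "rz": 0, "hand": 25}, {"x": 0, "y": 0, "z": 0, "rx": 0, "ry": 0, "rz": 0, "hand": 25}, {"x": 0, "y": 0, "z": 0, "rx": 0, "ry": 0, "rz": 0, "hand": 25}, {"x": 0, "y": 0, "z": 0, "rx": 0, "ry": 0, "rz": 0, "hand": 25}]}}

```text
time_s: 8.65
eef_pos: [0.4953, 0.1394, 0.0135]
orientation: [3.14, 0.002, 2.822]
ft_force: [-1.4, -0.7, 5.5]
opening: 0.0369
grip_force: 61.5
```

```bash
python3 - <<'E'
from h import *
o=observe(); p=o['eef_pos']
# top/wrist mean plate->chamber offset; underside at .072 -> raise 72 mm; first go 130 up
go(p[0]+.0259,p[1]-.2860,p[2]+.12)
E
```

```text
t 8.65 pos [0.4953 0.1394 0.0135] rpy [1.7994e+02 9.0000e-02 1.6171e+02] F [-1.39 -0.66  5.52] grip 61.468985178507864 0.036902292192820055
shift mm [-114.6 -263.3 -120.1] rot [0.06 0.09 0.01]
```

Gripped at 61 N, about 37 mm. Lift straight up 120 mm.

Emit:
{"api": "arm_command", "payload": {"plan": [{"x": 0, "y": 0, "z": -5, "rx": 0, "ry": 0, "rz": 0, "hand": 25}, {"x": 0, "y": 0, "z": -15, "rx": 0, "ry": 0, "rz": 0, "hand": 25}, {"x": 0, "y": 0, "z": -35, "rx": 0, "ry": 0, "rz": 0, "hand": 25}, {"x": 0, "y": 0, "z": -60, "rx": 0, "ry": 0, "rz": 0, "hand": 25}, {"x": 0, "y": 0, "z": -90, "rx": 0, "ry": 0, "rz": 0, "hand": 25}, {"x": 0, "y": 0, "z": -110, "rx": 0, "ry": 0, "rz": 0, "hand": 25}, {"x": 0, "y": 0, "z": -120, "rx": 0, "ry": 0, "rz": 0, "hand": 25}, {"x": 0, "y": 0, "z": -120, "rx": 0, "ry": 0, "rz": 0, "hand": 25}]}}

```text
time_s: 9.45
eef_pos: [0.4952, 0.1396, 0.1336]
orientation: [3.139, 0.002, 2.822]
ft_force: [1.5, 0.4, -2.4]
opening: 0.0371
grip_force: 60.4
```

Emit:
{"api": "arm_command", "payload": {"plan": [{"x": -15, "y": -34, "z": 0, "rx": 0, "ry": 0, "rz": 0, "hand": 25}, {"x": -30, "y": -69, "z": 0, "rx": 0, "ry": 0, "rz": 0, "hand": 25}, {"x": -45, "y": -103, "z": 0, "rx": 0, "ry": 0, "rz": 0, "hand": 25}, {"x": -60, "y": -138, "z": 0, "rx": 0, "ry": 0, "rz": 0, "hand": 25}, {"x": -75, "y": -172, "z": 0, "rx": 0, "ry": 0, "rz": 0, "hand": 25}, {"x": -90, "y": -207, "z": 0, "rx": 0, "ry": 0, "rz": 0, "hand": 25}, {"x": -105, "y": -241, "z": 0, "rx": 0, "ry": 0, "rz": 0, "hand": 25}, {"x": -114.5, "y": -263, "z": 0, "rx": 0, "ry": 0, "rz": 0, "hand": 25}]}}

```text
time_s: 10.25
eef_pos: [0.5195, -0.1485, 0.1304]
orientation: [-3.141, -0.003, 2.82]
ft_force: [0.7, 0.7, -2.4]
opening: 0.0366
grip_force: 60.9
```

Emit:
{"api": "arm_command", "payload": {"plan": [{"x": 0, "y": 0, "z": 0, "rx": 0, "ry": 0, "rz": 0, "hand": 25}, {"x": 0, "y": 0, "z": 0, "rx": 0, "ry": 0, "rz": 0, "hand": 25}, {"x": 0, "y": 0, "z": 0, "rx": 0, "ry": 0, "rz": 0, "hand": 25}, {"x": 0, "y": 0, "z": 0, "rx": 0, "ry": 0, "rz": 0, "hand": 25}, {"x": 0, "y": 0, "z": 0, "rx": 0, "ry": 0, "rz": 0, "hand": 25}]}}

```text
time_s: 10.75
eef_pos: [0.5206, -0.1457, 0.1322]
orientation: [3.141, -0.0, 2.823]
ft_force: [0.2, -0.1, -2.2]
opening: 0.0371
grip_force: 60.9
```

```bash
python3 - <<'E'
from h import *
go(.4953+.0259,.1394-.2860,.0135+.072)
c=snap('wrist','w6')
a=c['color'][60:400,150:490]
cv2.imwrite('pics/w6.png',cv2.convertScaleAbs(cv2.resize(a,None,fx=1.75,fy=1.75),alpha=1.3))
E
```

```text
t 10.75 pos [ 0.5206 -0.1457  0.1322] rpy [ 1.7999e+02 -1.0000e-02  1.6175e+02] F [ 0.23 -0.1  -2.19] grip 60.926642320118845 0.03707531876632561
shift mm [-0.9 -0.7 46.7] rot [ 0.01 -0.01  0.05]
```

View pics/w6.png

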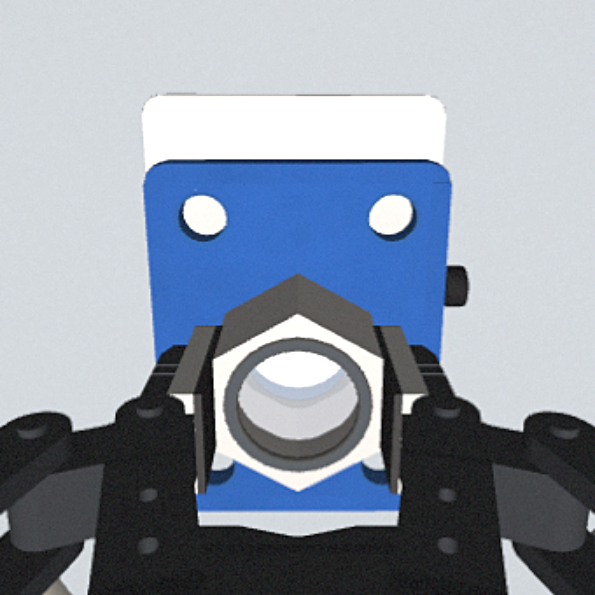

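The plate is held square, with its far holes at crop (206,215) and (391,215). Lowering to about 14 mm, then a composite check.

Emit:
{"api": "arm_command", "payload": {"plan": [{"x": 0, "y": 0, "z": 12, "rx": 0, "ry": 0, "rz": 0, "hand": 25}, {"x": 0, "y": 0, "z": 24, "rx": 0, "ry": 0, "rz": 0, "hand": 25}, {"x": 0, "y": 0, "z": 34, "rx": 0, "ry": 0, "rz": 0, "hand": 25}, {"x": 0, "y": 0, "z": 40, "rx": 0, "ry": 0, "rz": 0, "hand": 25}, {"x": 0, "y": 0, "z": 43, "rx": 0, "ry": 0, "rz": 0, "hand": 25}, {"x": 0, "y": 0, "z": 44, "rx": 0, "ry": 0, "rz": 0, "hand": 25}, {"x": 0, "y": 0, "z": 44, "rx": 0, "ry": 0, "rz": 0, "hand": 25}, {"x": 0, "y": 0, "z": 44, "rx": 0, "ry": 0, "rz": 0, "hand": 25}]}}

```text
time_s: 11.6
eef_pos: [0.521, -0.1465, 0.0887]
orientation: [3.141, 0.001, 2.822]
ft_force: [0.6, 0.6, -2.8]
opening: 0.0367
grip_force: 60.9
```

```bash
python3 - <<'E'
from h import *
go(.4953+.0259,.1394-.2860,.0135+.072)
w=snap('wrist','w7')['color'];t=snap('top','t7')['color'];s=snap('side','s7')['color']
r=lambda a,f:cv2.resize(a,None,fx=f,fy=f,interpolation=cv2.INTER_CUBIC)
A=r(w[140:215,230:430],4)           # 300x800
B=r(t[175:250,320:395],4)           # 300x300
C=r(s[190:265,290:415],4) # 300x500
cv2.imwrite('pics/fin.png',cv2.convertScaleAbs(np.vstack([A,np.hstack([B,C])]),alpha=1.2))
E
```

```text
t 11.6 pos [ 0.521  -0.1465  0.0887] rpy [1.7999e+02 5.0000e-02 1.6168e+02] F [ 0.61  0.59 -2.84] grip 60.9233517665416 0.03669621858559806
shift mm [-0.2  0.   3.2] rot [ 0.01  0.05 -0.02]
```

View pics/fin.png

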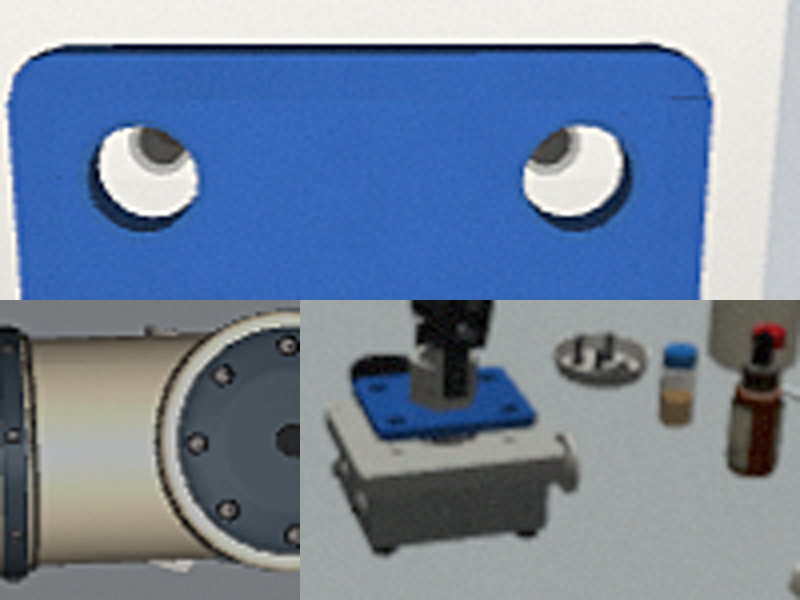

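Composite: in the wrist part the plate hole rims are centred at (145,177) and (578,178) and the threads at (161,147) and (551,147). The side part shows the plate level with a clear gap to the flange.

```bash
python3 - <<'E'
from h import *
c=load('w7'); f=lambda p:(np.array(p)+.5)/4-.5+[230,140]
h=ray(c,f([(145,177),(578,178)]),.0832); t=ray(c,f([(161,147),(551,147)]),.062)
print(h,t,np.linalg.norm(h[0]-h[1]),np.linalg.norm(t[0]-t[1]))
R=Ro.from_euler('xyz',[180,0,161.7],degrees=True); print('needed shift tool mm',R.inv().apply(t-h)*1000)
# prediction of side view edges for height check: plate's corner
E
```

```text
[[ 0.47850169 -0.15735791  0.0832    ]
 [ 0.49339013 -0.11286113  0.0832    ]] [[ 0.47905212 -0.15882663  0.062     ]
 [ 0.49419506 -0.11320538  0.062     ]] 0.046921525664692834 0.04806877097691109
needed shift tool mm [[-0.98375807 -1.22160198 21.2       ]
 [-0.8723136  -0.07409924 21.2       ]]
```

```bash
python3 - <<'E'
from h import *
c=load('w7'); im=c['color']; hsv=cv2.cvtColor(im,cv2.COLOR_BGR2HSV)
print('cam',(-np.array(c['R']).T@c['t']))
print(hsv[184,236+0:262,:].tolist())
m=((hsv[...,1]>120)&(hsv[...,2]>90)&(abs(hsv[...,0].astype(int)-110)<15)).astype(np.uint8)
cs,hi=cv2.findContours(m,cv2.RETR_CCOMP,cv2.CHAIN_APPROX_NONE)
for k,q in enumerate(cs):
    if len(q)>25 and hi[0][k][3]>=0: print(cv2.fitEllipse(q),cv2.boundingRect(q))
E
```

```text
cam [ 0.45445147 -0.12491292  0.23010199]
[[108, 184, 150], [108, 182, 150], [109, 181, 149], [109, 185, 149], [108, 176, 152], [108, 187, 151], [109, 185, 150], [109, 173, 152], [109, 175, 125], [108, 185, 145], [109, 178, 155], [108, 187, 150], [109, 183, 152], [108, 176, 139], [107, 170, 141], [107, 175, 128], [107, 164, 73], [107, 179, 50], [109, 255, 37], [19, 20, 204], [20, 11, 208], [30, 9, 201], [17, 9, 197], [24, 6, 198], [20, 8, 197], [26, 9, 198]]
((374.1731262207031, 184.02304077148438), (26.924217224121094, 28.316526412963867), 54.99656295776367) (360, 170, 29, 29)
((265.2789001464844, 184.2196044921875), (26.980113983154297, 28.9805850982666), 112.31317901611328) (251, 170, 30, 29)
```

Horizontal error is under 1 mm. By scale the plate is 10.7 to 13.2 mm above the flange. Final trim: x -0.7, y -0.3, down 2 mm, then hold.

Emit:
{"api": "arm_command", "payload": {"plan": [{"x": -0.7, "y": -0.3, "z": 1, "rx": 0, "ry": 0, "rz": 0, "hand": 25}, {"x": -0.7, "y": -0.3, "z": 2, "rx": 0, "ry": 0, "rz": 0, "hand": 25}, {"x": -0.7, "y": -0.3, "z": 2, "rx": 0, "ry": 0, "rz": 0, "hand": 25}, {"x": -0.7, "y": -0.3, "z": 2, "rx": 0, "ry": 0, "rz": 0, "hand": 25}, {"x": -0.7, "y": -0.3, "z": 2, "rx": 0, "ry": 0, "rz": 0, "hand": 25}, {"x": -0.7, "y": -0.3, "z": 2, "rx": 0, "ry": 0, "rz": 0, "hand": 25}, {"x": -0.7, "y": -0.3, "z": 2, "rx": 0, "ry": 0, "rz": 0, "hand": 25}]}}

```text
time_s: 12.45
eef_pos: [0.5212, -0.147, 0.0863]
orientation: [3.142, 0.0, 2.822]
ft_force: [-0.1, 0.1, -2.6]
opening: 0.0368
grip_force: 60.9
```

```bash
python3 - <<'E'
from h import *
go(.521,-.1465,.0865)
print(workorder.close_job())
E
```

```text
t 12.45 pos [ 0.5212 -0.147   0.0863] rpy [180.     0.   161.67] F [-0.13  0.14 -2.58] grip 60.92461694497615 0.03680231257497901
shift mm [ 0.4  0.4 -0.2] rot [ 0.    0.   -0.03]
the job is handed in; nothing more can be done
None
```

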